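Open the safety cap of the solvent waste jug

ROBOT

A 6-joint arm with a two-finger parallel gripper is mounted at the origin on the work surface. World frame = base frame: x ahead of the robot, y to its left, z up, the work surface at z = 0. Lengths are in mm, angles in rad, forces in N, time in s.
With the tool pointing down it reaches from about 300 to 750 mm from the base axis. Payload 8.5 kg.
Tool frame: the origin (TCP) lies at the very end of the fingers, on their centre line; the grasp point (between the pads) lies 19 mm behind it; z points along the fingers, y is the direction in which the jaws open and shut (so a half turn about z gives the same grasp; the last joint's range is limited). The gripper opens to 85 mm and grips with 20 to 120 N. Pads are 22 mm wide; open, the fingers measure 114 mm over their backs; the gripper's body (76 mm by 85 mm) begins 54 mm behind the grasp point. The pads swing forward as they close: fully open they stand 13 mm farther back than shut.
Start: joints at [-1.423, 0.381, 1.297, -0, 1.464, -0.215], TCP at [195.185, -514.182, 231.322] pointing down, gripper open.
Joint ranges: [-3.11, 3.11], [-0.89, 2.33], [0.22, 2.48], [-1.42, 4.56], [0.17, 2.85], [-2.88, 2.88]. Speed limits (rad/s): [2.39, 2.39, 3.14, 3.14, 3.14, 3.14].

INTERFACE

Orientations are given as a 3x3 rotation matrix whose columns are the frame's x, y, z axes.
In Python, from bench import arm gives the robot as it stands.
- The arm moves only by the tool send_rows, never from a script. Its argument "targets" is a list of rows, each a list of 3 entries, a list of its own where there are three numbers: the turn, a rotation vector about the tool's x, y, z in rad, then the shift along the tool's x, y, z in m, then the closure, from 0 (fully open) to 1 (shut). In form: [[[rx, ry, rz], [x, y, z], hand], ...]. A call has 1 to 12 rows; each row shifts and turns the commanded pose from where the row before left it, along the tool's axes as they then stand; what a row does not reach is not made up. A row lasts 1/8 s, in which the tool goes at most 62.5 mm and 10.7 degrees, less where a joint would pass 70% of its speed; a pose out of reach is approached as far as the arm can. A call is refused whole if a number of a shift passes 0.0625 or a number of a turn 0.188, either way. A call with a gripper value outside its range is refused whole. The fingers move at their own pace and stop on an object; the grip force is fixed at half the most. Time passes only in rows, so rows that do not move let the fingers close. It gives the time, the measured TCP pose, the force and the opening at its end, in the units of the state.
- arm.read_state(): the state, without advancing time (a new reading comes with each control period).
- arm.grab_frame(name): name is "side" or "top" or "wrist"; returns a dict with "image" (400x640x3 uint8, red, green, blue), "fovy" (degrees; the focal length in pixels is half the picture's height over the tangent of half this angle, whatever the lens; pixels are square), "cx", "cy" (the principal point, pixels), "camera_from_world" (4x4, takes a point from world to camera coordinates). Camera axes: x right, y down, z forward; pixel columns grow to the right and rows downward; lengths in mm; the calibration is good to about 2 mm. The wrist camera is an equidistant fisheye: a pixel r from the principal point sees the ray r / f radians off the axis. A picture is of the moment at which its call begins. There is no depth.
- arm.close_job(): hands the job in, once; it reports no verdict.
Trained networks look in a picture, given as the dict that the camera call returned (one of the last four; its "shot" number tells which), for a name from the list of things; names that differ only in an ending like _2 or _b are one class to them, and where a whole thing is asked for, a point or a joint stands for the part that bears it (a point fixed in the world has none). Each returns a list of dicts, best first, with "score" (0 to 1); they miss things now and then, are a little off and sometimes report something else, mostly with a low value. They report only what shows in the picture. A call takes as long as a camera call. They do not tell look-alikes from the thing itself.
- arm.search_frame(picture, label): "extent" ([centre column, centre row, width, height] in pixels, round what is visible of it).
- arm.masks_of(picture, label): "pixels" (400x640 bool, what is visible of it) and "extent" ([centre column, centre row, width, height] in pixels, round what is visible of it).
The state is a dict: "time_s": time; "joint_positions": joint angles; "joint_velocities": joint speeds; "joint_efforts": joint torques, N m; "position": TCP position; "eef_rot": TCP orientation; "contact_force": force on the tool from outside, world axes, zero at the start; "moment": the same for the moment, N m; "grip_width": opening from 0.0 (shut) to 1.0 (fully open).
Only numpy, scipy, OpenCV 4.12 (cv2) and the standard library are available. Lean on these libraries where they do the work, as an engineer would, in place of code of your own. Each camera call takes 0.05 s, during which the arm holds its last target. There are 200 camera calls.

TASK

In the fume hood, open the red push-and-turn safety cap of the solvent waste jug: press it firmly down, turn it anticlockwise (seen from above) while it stays pressed, then let go so that it pops up, open. Leave the blue cap of the other jug alone and do not knock over the measuring cylinder.

Things in the scene. Friction and masses are not known exactly. Their poses are not given: they have to be found in the camera images.
- waste_grip (a point): Red cap of the waste jug (white square jug with red band, fixed in a black holder): vertical-axis disc 60 mm wide, 22 mm high, with a grip bar across its top, 54 mm long (x), 14 thick (y), 30 high. Point: centre of the bar, on the turning axis (z up), 15 mm above the disc's top, 197 mm above the bench at the start; moves and turns with the cap. Press by tips on the disc or by gripping the bar.
- waste_press (a joint): How far the red cap is pressed in, m: 0 locked (start), +0.010 hard stop, -0.010 sprung up (open). Spring: 8 N at 0, 10 N at 0.005, 12 N at 0.010. It turns only while pressed over 0.006. Anticlockwise from above it is free after 52 degrees, stop at 71: turn about 60. Let go there it springs up to -0.010; let go sooner it stays caught, and can be pressed and turned further.
- rinse_grip (a point): The blue cap of the other jug, to be left alone: the same jug, cap and sizes, but with a blue band and a blue cap; this point is the centre of its grip bar.
- cylinder_mid (a point): A loose clear measuring cylinder 32 mm across and 210 mm tall, on a round blue foot 68 mm across, standing on the bench near the jugs; this point is on its axis, half-way up (105 mm above the bench).
There are look-alikes about, which are no part of the job. What is shaped like the part that bears waste_grip but orange or purple is not meant.

How it is judged:
By the outcome, as a careful person would: the job done as asked, in the order asked, and still so for the second after the job is handed in, with the robot touching nothing.
It also fails if it takes over 32 s, if anything falls off the work surface, if the arm or the gripper's body presses on something with over 40 N, if the wrist force passes 120 N, or if a joint passes its speed limit or range.

## Working session

There is one attempt and no reset: what is moved stays moved. The work goes in short steps, Python scripts to look and compute and a tool call to move; the robot and the scene stay as the last step left them, time stands still between calls to the robot, and variables do not carry over. Pictures are saved under pics/ and viewed, about 8 in all and at most 12, crops included, and the job is handed in when it is done.

Besides the shell and the picture viewer there is one more tool, called by a JSON object that holds its "method" and its "body". send_rows: Moves the arm, as the interface text tells. Its arguments: {"type":"object","properties":{"targets":{"type":"array"}},"required":["targets"]}

```bash
mkdir -p pics; cat > h.py <<'E'
from bench import arm
import numpy as np, cv2
def save(p,n,crop=None,s=1):
    im=p["image"][:,:,::-1]
    if crop: im=im[crop[1]:crop[3],crop[0]:crop[2]]
    cv2.imwrite("pics/"+n,cv2.resize(im,None,fx=s,fy=s,interpolation=cv2.INTER_CUBIC))
def ray(p,u,v):
    f=200/np.tan(np.radians(p["fovy"])/2);T=np.array(p["camera_from_world"])
    d=np.array([(u-p["cx"])/f,(v-p["cy"])/f,1.]);R=T[:3,:3]
    return -R.T@T[:3,3],R.T@d
def atz(p,u,v,z):
    o,d=ray(p,u,v);return o+d*(z-o[2])/d[2]
def tri(a,b):
    A=[];B=[]
    for o,d in(a,b):
        d=d/np.linalg.norm(d);M=np.eye(3)-np.outer(d,d);A.append(M);B.append(M@o)
    return np.linalg.solve(sum(A),sum(B))
E
python3 - <<'E'
from h import *
ps={n:arm.grab_frame(n) for n in("top","side")}
for n,p in ps.items():
    print(n,p["fovy"],np.round(ray(p,p["cx"],p["cy"])[0]))
    for l in("waste_grip","rinse_grip","cylinder_mid"):
        for r in arm.search_frame(p,l)[:5]: print(n,l,round(r["score"],2),np.round(r["extent"]))
cv2.imwrite("pics/a.png",cv2.resize(np.vstack([ps["top"]["image"],ps["side"]["image"]])[:,:,::-1],(480,600),interpolation=cv2.INTER_AREA))
save(ps["top"],"top.png",None,1.25);save(ps["side"],"side.png",None,1.25)
s=arm.read_state();print(s["position"],s["eef_rot"],s["contact_force"],s["grip_width"],s["time_s"])
E
```

```text
top 49.32690766447796 [ 441.   52. 1127.]
top waste_grip 0.97 [260. 121.  29.  27.]
top waste_grip 0.92 [378. 285.  25.  32.]
top waste_grip 0.79 [190. 307.  30.  29.]
top waste_grip 0.7 [278. 231.  30.  29.]
top rinse_grip 0.58 [436. 192.  29.  28.]
top cylinder_mid 0.61 [340. 122.  29.  43.]
top cylinder_mid 0.21 [436. 191.  28.  25.]
side 57.613814026395715 [ 752. -129. 1001.]
side waste_grip 0.91 [250. 161.  26.  32.]
side waste_grip 0.75 [370.  65.  21.  23.]
side waste_grip 0.67 [346. 147.  21.  26.]
side rinse_grip 0.87 [243. 259.  26.  34.]
side cylinder_mid 0.78 [359. 274.  25.  30.]
[ 195.1592914  -514.13416031  231.24832641] [[ 9.34906658e-01  3.54893699e-01 -6.00828990e-05]
 [ 3.54893704e-01 -9.34906636e-01  2.01085987e-04]
 [ 1.51922488e-05 -2.09319671e-04 -9.99999978e-01]] [ 0.10987368 -0.39844457 -0.27423179] 0.9962787497794926 0.4
```

View pics/top.png

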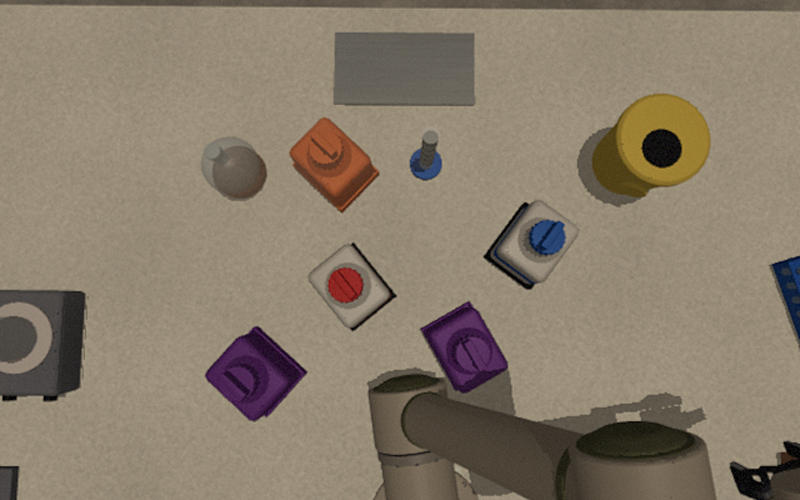

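View pics/side.png

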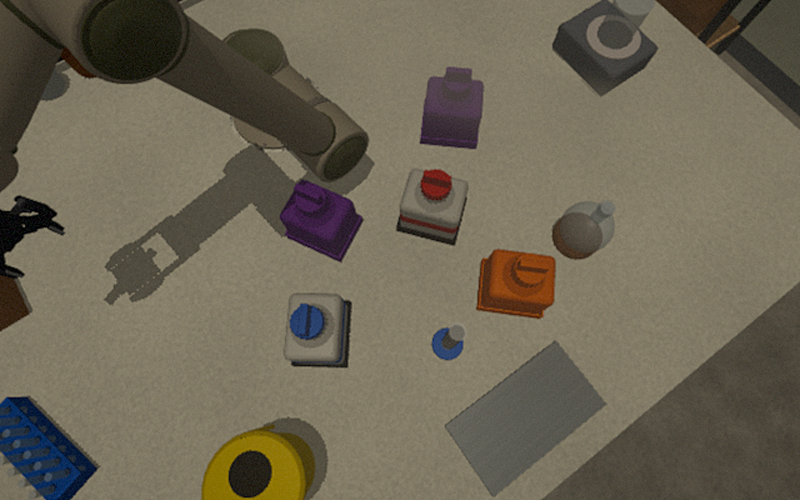

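The top view shows five jugs. At full-resolution top pixels, they are orange (260,121), purple (190,307), purple (378,285), blue (436,192) and red with a white jug (278,231). The red one is the target, and it appears in the side view at (347,147). Next I'll take one close crop and measure.

```bash
python3 - <<'E'
from h import *
ims=[];P={}
for n,c in(("top",(240,190,315,270)),("side",(310,125,385,205))):
    p=arm.grab_frame(n);P[n]=p
    im=p["image"][c[1]:c[3],c[0]:c[2],::-1]
    ims.append(cv2.resize(im,(375,400),interpolation=cv2.INTER_CUBIC))
    hsv=cv2.cvtColor(p["image"],cv2.COLOR_RGB2HSV)
    m=((hsv[...,0]<6)|(hsv[...,0]>174))&(hsv[...,1]>150)&(hsv[...,2]>50)
    k,l,s,ce=cv2.connectedComponentsWithStats(m.astype(np.uint8))
    for i in range(1,k):
        if s[i,4]>60: print(n,s[i],ce[i])
    for r in arm.masks_of(p,"waste_grip"):
        v,u=np.nonzero(r["pixels"]); print(n,r["score"],u.mean(),v.mean(),len(u))
cv2.imwrite("pics/c.png",cv2.convertScaleAbs(np.hstack(ims),alpha=1.5))
print("top z190",atz(P["top"],277,229,190))
print("tri",tri(ray(P["top"],277,229),ray(P["side"],348.5,147.5)))
print("cyl foot",atz(P["top"],341,131,10),"blue",atz(P["top"],436,191,190))
E
```

```text
top [262 214  29  28 594] [275.8989899 227.5959596]
top 0.85 377.5888888888889 282.6904761904762 630
top 0.77 190.59862068965518 306.41655172413795 725
top 0.76 260.3454545454546 118.64545454545454 660
top 0.73 276.51409618573797 228.32835820895522 603
side [337 136  24  24 408] [348.22058824 147.06372549]
side [320 172  40  14  84] [338.33333333 178.72619048]
side 0.82 348.7165048543689 146.8485436893204 515
side 0.77 423.5128644939966 214.95540308747857 583
side 0.74 365.97302904564316 64.30290456431536 482
side 0.71 248.11487758945387 158.17514124293785 531
top z190 [459.81824791 146.6492124  190.        ]
tri [461.21151073 150.13115144 171.14042304]
cyl foot [720.33813029   2.19187259  10.        ] blue [ 544.70740108 -195.79496761  190.        ]
```

View pics/c.png

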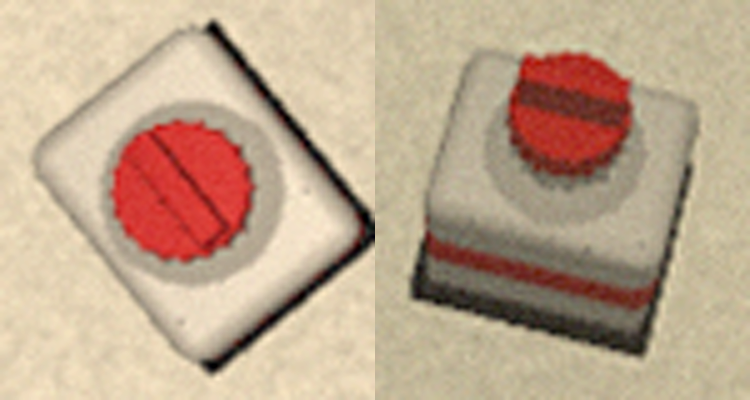

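The crop confirms a red cap on a white jug with a red band, with the disc centred at about (276,228) in the top view. Next I'll get its position and the bar's yaw from both views.

```bash
python3 - <<'E'
from h import *
p=arm.grab_frame("top");q=arm.grab_frame("side")
print(atz(p,275.9,227.6,184),atz(q,348.2,147,186))
def yaw(P,c,a,b,z):
    A=atz(P,c[0]+a[0]/5,c[1]+a[1]/5,z);B=atz(P,c[0]+b[0]/5,c[1]+b[1]/5,z);d=B-A;return np.degrees(np.arctan2(d[1],d[0])),(A+B)[:2]/2
print(yaw(p,(240,190),(150,133),(228,228),182),yaw(p,(240,190),(130,155),(208,245),212))
print(yaw(q,(310,125),(522-375,82),(630-375,103),212),yaw(q,(310,125),(520-375,103),(622-375,125),182))
print(arm.read_state()["joint_positions"])
E
```

```text
[462.93514197 149.68427092 184.        ] [465.82112886 146.92111535 186.        ]
(np.float64(-139.748165787303), array([466.29861083, 145.87449733])) (np.float64(-138.18287764313993), array([457.2620709 , 151.12575136]))
(np.float64(42.70402322438048), array([470.23089647, 147.45358825])) (np.float64(41.46909920014494), array([467.55736204, 148.97489589]))
[-1.42327132e+00  3.80567238e-01  1.29737415e+00 -2.30127517e-05
  1.46358074e+00 -2.15313301e-01]
```

{"method": "send_rows", "body": {"targets": [[[0, 0, 0], [0, 0, -0.055], 0], [[0, 0, 0], [0.01, -0.01, -0.055], 0], [[0, 0, 0], [0.04, -0.043, 0], 0], [[0, 0, 0], [0.04, -0.043, 0], 0], [[0, 0, 0], [0.04, -0.043, 0], 0], [[0, 0, 0], [0.04, -0.043, 0], 0], [[0, 0, 0], [0.04, -0.043, 0], 0], [[0, 0, 0], [0.04, -0.043, 0], 0], [[0, 0, 0], [0.04, -0.043, 0], 0], [[0, 0, 0], [0.04, -0.043, 0], 0], [[0, 0, 0], [0.04, -0.043, 0], 0], [[0, 0, 0], [0.04, -0.043, 0], 0]]}}

```text
time_s: 2.2
position: [422.7, 44.7, 341.6]
eef_rot: [[0.935, 0.355, 0.001], [0.355, -0.935, -0.0], [0.001, 0.001, -1.0]]
contact_force: [1.3, -0.3, -0.2]
grip_width: 1.001
```

{"method": "send_rows", "body": {"targets": [[[0, 0, 0], [0.037, -0.041, 0], 0], [[0, 0, 0], [0.037, -0.041, 0.02], 0], [[0, 0, -0.18], [0, 0, 0.02], 0], [[0, 0, -0.18], [0, 0, 0], 0], [[0, 0, 0], [0, 0, 0], 0]]}}

```text
time_s: 2.82
position: [462.4, 145.7, 301.3]
eef_rot: [[0.751, 0.66, -0.0], [0.66, -0.751, -0.0], [-0.0, -0.0, -1.0]]
contact_force: [0.3, -0.2, 0.0]
grip_width: 0.999
```

```bash
python3 - <<'E'
from h import *
p=arm.grab_frame("wrist");save(p,"w1.png",None,1.25)
f=200/np.tan(np.radians(p["fovy"])/2);T=np.array(p["camera_from_world"])
s=arm.read_state();print(s["position"],s["joint_positions"],s["contact_force"],f,p["cx"],p["cy"])
print(np.round(-T[:3,:3].T@T[:3,3]),np.round(T[:3,:3],3))
for r in arm.search_frame(p,"waste_grip"): print(r)
def proj(X):
    c=T[:3,:3]@X+T[:3,3];r=np.hypot(c[0],c[1]);a=np.arctan2(r,c[2])*f
    return p["cx"]+a*c[0]/r,p["cy"]+a*c[1]/r
print(proj(np.array([464,148,212.])))
E
```

```text
[462.47696183 145.59130042 301.5181969 ] [6.02065459e-02 2.20178355e-01 1.32849710e+00 7.24977843e-07
 1.59252024e+00 9.11992587e-01] [ 0.13443263 -0.12368674 -0.46339054] 309.70691628693146 323.1525389653386 206.07976355931712
[522. 195. 445.] [[ 0.66  -0.751  0.001]
 [-0.716 -0.629  0.302]
 [-0.227 -0.2   -0.953]]
{'extent': [93.8, 203.7, 55.7, 61.6], 'score': 0.91}
{'extent': [460.6, 8.8, 54.6, 17.5], 'score': 0.89}
{'extent': [320.1, 199.5, 69.1, 78.8], 'score': 0.73}
{'extent': [392.4, 354.4, 17.9, 9.2], 'score': 0.68}
(np.float64(319.38985713383005), np.float64(206.77115908895746))
```

View pics/w1.png

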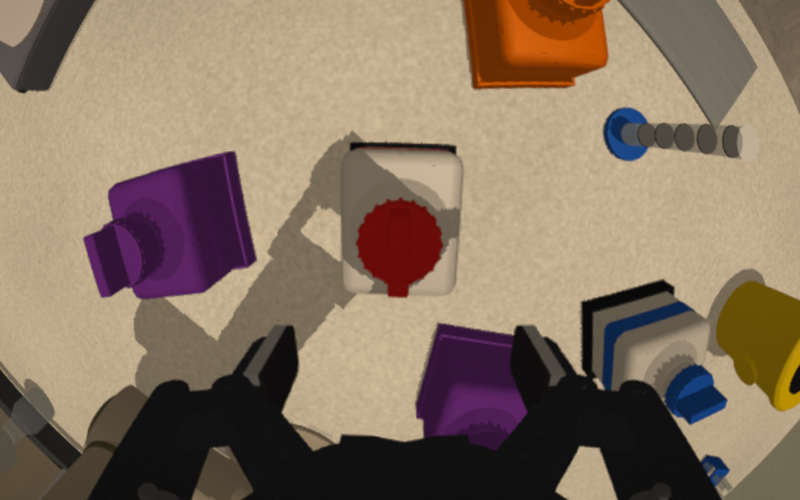

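The wrist view shows the red cap centred, with its disc at about (320,193) and the bar running along the tool's x axis. I'll fit the cap pose to the red masks in all three views.

```bash
cat > fit.py <<'E'
from h import *
from scipy.optimize import minimize
def project(p,X,fish):
    f=200/np.tan(np.radians(p["fovy"])/2);T=np.array(p["camera_from_world"])
    c=X@T[:3,:3].T+T[:3,3]
    if fish:
        r=np.hypot(c[:,0],c[:,1]);k=np.arctan2(r,c[:,2])*f/r
    else: k=f/c[:,2]
    return np.c_[p["cx"]+k*c[:,0],p["cy"]+k*c[:,1]]
def parts(x,y,a,dz):
    t=np.linspace(0,2*np.pi,40,endpoint=False)
    d=np.vstack([np.c_[30*np.cos(t),30*np.sin(t),0*t+z] for z in(160,182)])
    b=np.array([[i*27,j*7,z] for i in(-1,1) for j in(-1,1) for z in(182,212)],float)
    R=np.array([[np.cos(a),-np.sin(a),0],[np.sin(a),np.cos(a),0],[0,0,1]])
    return [P@R.T+[x,y,dz] for P in(d,b)]
def loss(v,views,dz):
    L=0
    for p,m,f in views:
        c=np.zeros((1600,2560),np.uint8)
        for P in parts(v[0],v[1],v[2]/20,dz):
            h=cv2.convexHull(((project(p,P,f)+.5)*4-.5).round().astype(np.int32));cv2.fillConvexPoly(c,h,255)
        c=cv2.resize(c,(640,400),interpolation=cv2.INTER_AREA)/255.
        L+=np.abs(c-m).sum()/m.sum()
    return L
def mask(p,fish,dz=0):
    hsv=cv2.cvtColor(p["image"],cv2.COLOR_RGB2HSV)
    m=((hsv[...,0]<6)|(hsv[...,0]>174))&(hsv[...,1]>130)&(hsv[...,2]>35)
    u=project(p,np.array([[464,148,190.+dz]]),fish)[0]
    g=np.hypot(*(np.indices(m.shape)[::-1]-u[:,None,None]))<60
    k,l,s,_=cv2.connectedComponentsWithStats((m&g).astype(np.uint8))
    m=(l==1+s[1:,4].argmax()).astype(np.uint8)
    return cv2.morphologyEx(m,cv2.MORPH_CLOSE,np.ones((5,5)))
def fit(names,dz=0,a0=.72):
    views=[]
    for n in names:
        p=arm.grab_frame(n);views.append((p,mask(p,n=="wrist",dz),n=="wrist"))
    best=lambda V:min((minimize(loss,[464+i,148,a0*20+i],args=(V,dz),method="Nelder-Mead",options=dict(initial_simplex=np.array([464+i,148,a0*20])+np.array([[0,0,0],[5,0,0],[0,5,0],[0,0,3]]))) for i in(-1,1)),key=lambda r:r.fun)
    for V,n in [([v],n) for v,n in zip(views,names)]+[(views,"all")]:
        r=best(V);print(n,np.round(r.x[:2],1),"yaw",round(np.degrees(r.x[2]/20),1),"loss",round(r.fun,3))
E
python3 -c "
from fit import *
fit(['wrist','side','top'])"
```

```text
wrist [464.1 149.1] yaw 40.1 loss 0.04
side [462.8 150.9] yaw 47.6 loss 0.26
top [472.4 145.5] yaw 40.5 loss 210.59
all [463.  148.1] yaw 50.0 loss 210.947
```

{"method": "send_rows", "body": {"targets": [[[0, 0, 0.018], [0.003, -0.0015, 0.04], 0], [[0, 0, 0], [0, 0, 0.04], 0], [[0, 0, 0], [0, 0, 0.03], 0], [[0, 0, 0], [0, 0, 0.004], 0], [[0, 0, 0], [0, 0, 0], 0]]}}

```text
time_s: 3.7
position: [464.2, 148.7, 188.3]
eef_rot: [[0.762, 0.647, 0.001], [0.647, -0.762, 0.0], [0.001, 0.001, -1.0]]
contact_force: [0.7, -0.6, 1.1]
grip_width: 1.002
```

```bash
python3 - <<'E'
from fit import *
p=arm.grab_frame("wrist");save(p,"w2.png",None,1.25);s=arm.read_state();print(s["position"],s["contact_force"])
E
python3 -c "
from fit import *
fit(['wrist'])"
```

```text
[464.35374087 148.70674725 188.61048398] [-0.91844386  0.35740263  0.0746676 ]
wrist [463.5 148.1] yaw 38.3 loss 0.152
all [463.5 148.1] yaw 38.3 loss 0.152
```

View pics/w2.png

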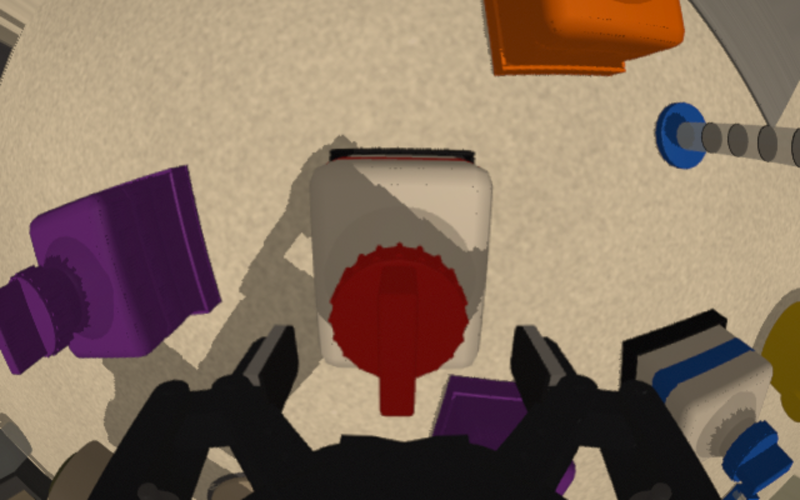

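The w2 view shows the bar at column 397, with the pads symmetric about column 405. The bar is therefore about 2.5 mm off towards tool −y, which agrees with the top view's estimate. I'll shift by that amount and close.

{"method": "send_rows", "body": {"targets": [[[0, 0, 0], [0, -0.0025, 0.001], 0], [[0, 0, 0], [0, 0, 0], 1], [[0, 0, 0], [0, 0, 0], 1], [[0, 0, 0], [0, 0, 0], 1], [[0, 0, 0], [0, 0, 0], 1], [[0, 0, 0], [0, 0, 0], 1], [[0, 0, 0], [0, 0, 0], 1], [[0, 0, 0], [0, 0, 0], 1]]}}

```text
time_s: 4.8
position: [462.2, 150.5, 186.5]
eef_rot: [[0.762, 0.648, 0.0], [0.648, -0.762, -0.0], [0.0, 0.0, -1.0]]
contact_force: [-0.1, -1.6, 2.6]
grip_width: 0.146
```

{"method": "send_rows", "body": {"targets": [[[0, 0, 0], [0, 0, 0.004], 1], [[0, 0, 0], [0, 0, 0.003], 1], [[0, 0, 0], [0, 0, 0], 1]]}}

```text
time_s: 5.18
position: [462.3, 150.5, 180.0]
eef_rot: [[0.762, 0.648, 0.001], [0.648, -0.762, -0.0], [0.001, 0.001, -1.0]]
contact_force: [-2.5, -2.8, 9.5]
grip_width: 0.151
```

{"method": "send_rows", "body": {"targets": [[[0, 0, 0], [0, 0, 0.002], 1], [[0, 0, 0], [0, 0, 0.002], 1], [[0, 0, 0], [0, 0, 0], 1]]}}

```text
time_s: 5.55
position: [462.3, 150.5, 176.4]
eef_rot: [[0.762, 0.648, 0.002], [0.648, -0.762, -0.0], [0.001, 0.001, -1.0]]
contact_force: [-1.6, -1.5, 11.5]
grip_width: 0.15
```

{"method": "send_rows", "body": {"targets": [[[0, 0, 0], [0, 0, 0.0015], 1], [[0, 0, 0], [0, 0, 0], 1]]}}

```text
time_s: 5.8
position: [462.4, 150.6, 176.3]
eef_rot: [[0.762, 0.648, 0.003], [0.648, -0.762, -0.0], [0.002, 0.002, -1.0]]
contact_force: [-7.2, -2.2, 25.1]
grip_width: 0.149
```

Force rose to 25 N with no further travel, so the cap is on its hard stop. I'll back off slightly and turn.

{"method": "send_rows", "body": {"targets": [[[0, 0, -0.12], [0, 0, -0.0005], 1], [[0, 0, -0.12], [0, 0, 0], 1], [[0, 0, -0.12], [0, 0, 0], 1], [[0, 0, 0], [0, 0, 0], 1]]}}

```text
time_s: 6.3
position: [462.4, 150.5, 176.3]
eef_rot: [[0.483, 0.876, 0.003], [0.876, -0.483, -0.0], [0.001, 0.002, -1.0]]
contact_force: [-5.0, -2.6, 20.8]
grip_width: 0.152
```

{"method": "send_rows", "body": {"targets": [[[0, 0, -0.12], [0, 0, 0], 1], [[0, 0, -0.12], [0, 0, 0], 1], [[0, 0, -0.12], [0, 0, 0], 1], [[0, 0, -0.12], [0, 0, 0], 1], [[0, 0, -0.12], [0, 0, 0], 1], [[0, 0, -0.12], [0, 0, 0], 1], [[0, 0, 0], [0, 0, 0], 1], [[0, 0, 0], [0, 0, 0], 1]]}}

```text
time_s: 7.3
position: [462.4, 150.5, 176.3]
eef_rot: [[-0.213, 0.977, 0.003], [0.977, 0.213, -0.0], [-0.001, 0.003, -1.0]]
contact_force: [-4.6, -2.1, 19.8]
grip_width: 0.151
```

```bash
python3 - <<'E'
from h import *
p=arm.grab_frame("wrist");save(p,"w3.png",None,1.25);s=arm.read_state();print(s["position"],s["contact_force"],s["moment"],s["joint_positions"])
E
```

```text
[462.45117914 150.46784387 176.31853661] [-4.59919333 -2.67887357 19.59237165] [-0.5468342   1.03026713  0.04039216] [ 7.08896244e-02  3.20493911e-01  1.56337316e+00 -6.76630037e-04
  1.25494685e+00 -1.43214740e-01]
```

View pics/w3.png

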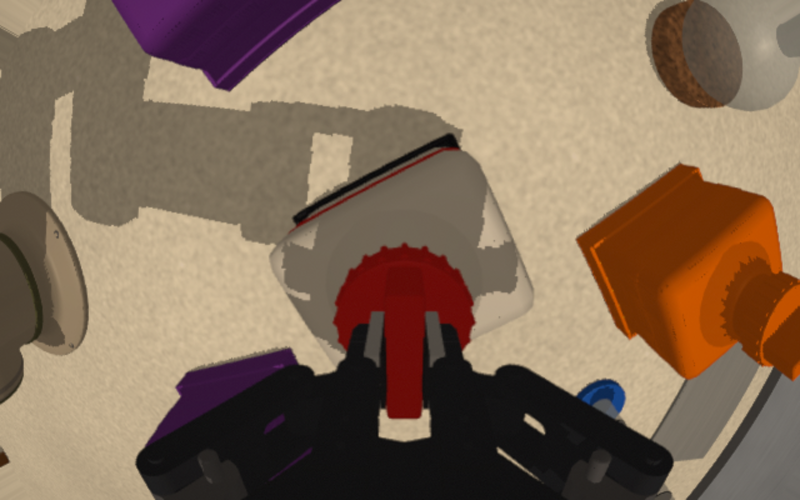

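The w3 view shows the bar turned with the gripper, about 62° relative to the jug, still pressed at about 20 N. Now I'll let go.

{"method": "send_rows", "body": {"targets": [[[0, 0, 0], [0, 0, 0], 0], [[0, 0, 0], [0, 0, 0], 0], [[0, 0, 0], [0, 0, 0], 0], [[0, 0, 0], [0, 0, 0], 0], [[0, 0, 0], [0, 0, 0], 0], [[0, 0, 0], [0, 0, 0], 0]]}}

```text
time_s: 8.1
position: [462.3, 150.2, 175.6]
eef_rot: [[-0.213, 0.977, 0.002], [0.977, 0.213, -0.001], [-0.001, 0.002, -1.0]]
contact_force: [-4.4, -4.2, 13.0]
grip_width: 0.242
```

{"method": "send_rows", "body": {"targets": [[[0, 0, 0], [0, 0, 0], 0], [[0, 0, 0], [0, 0, 0], 0]]}}

```text
time_s: 8.35
position: [462.3, 150.2, 175.6]
eef_rot: [[-0.213, 0.977, 0.002], [0.977, 0.213, -0.001], [-0.001, 0.002, -1.0]]
contact_force: [-3.8, -3.6, 12.6]
grip_width: 0.248
```

```bash
python3 - <<'E'
from h import *
p=arm.grab_frame("wrist");save(p,"w4.png",None,1.25);s=arm.read_state();print(s["position"],s["contact_force"],s["moment"],s["grip_width"])
E
```

```text
[462.31520966 150.25855816 175.6206045 ] [-3.44930481 -4.12869269 13.23956256] [-0.71431193  0.46935024  0.1023944 ] 0.24410449044527932
```

View pics/w4.png

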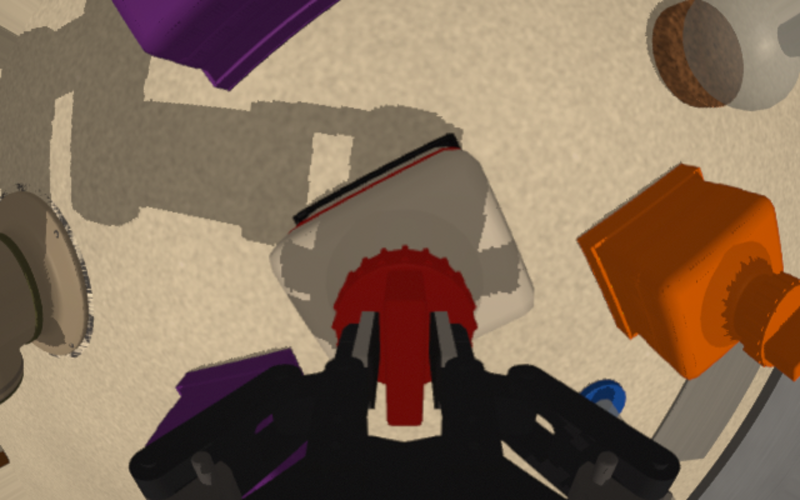

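Opening has stalled with the tips still bearing on the disc (opening 0.24), although the bar is already free. I'll lift straight up so the cap can spring.

{"method": "send_rows", "body": {"targets": [[[0, 0, 0], [0, 0, -0.006], 0], [[0, 0, 0], [0, 0, -0.008], 0], [[0, 0, 0], [0, 0, -0.01], 0], [[0, 0, 0], [0, 0, 0], 0], [[0, 0, 0], [0, 0, 0], 0]]}}

```text
time_s: 9.02
position: [462.2, 150.7, 198.8]
eef_rot: [[-0.213, 0.977, 0.001], [0.977, 0.213, 0.0], [-0.0, 0.001, -1.0]]
contact_force: [-0.8, 0.4, -0.3]
grip_width: 0.997
```

Now it's free and fully open. I'll rise clear, then check the cap height.

{"method": "send_rows", "body": {"targets": [[[0, 0, 0], [0, 0, -0.04], 0], [[0, 0, 0], [0, 0, -0.05], 0], [[0, 0, 0], [0, 0, -0.02], 0], [[0, 0, 0], [0, 0, 0], 0]]}}

```text
time_s: 9.52
position: [462.4, 150.7, 309.4]
eef_rot: [[-0.213, 0.977, 0.003], [0.977, 0.213, 0.0], [-0.0, 0.003, -1.0]]
contact_force: [0.3, -0.2, -0.2]
grip_width: 1.0
```

```bash
cat >> fit.py <<'E'
def scan(a0):
    p=arm.grab_frame("wrist");save(p,"w5.png",None,1.25);V=[(p,mask(p,True,5),True)]
    for dz in(-10,-5,0,5,10,15):
        S=np.array([462,150,a0*20])+np.array([[0,0,0],[5,0,0],[0,5,0],[0,0,3]])
        r=minimize(loss,S[0],args=(V,dz),method="Nelder-Mead",options=dict(initial_simplex=S))
        print(dz,np.round(r.x[:2],1),round(np.degrees(r.x[2]/20),1),round(r.fun,3))
E
python3 -c "
from fit import *
scan(1.78)
print(arm.read_state()['position'])"
```

```text
-10 [464.8 144. ] 101.8 0.107
-5 [464.1 145.2] 101.8 0.077
0 [463.8 146.1] 102.8 0.05
5 [463.5 147.7] 102.3 0.036
10 [463.  149.5] 102.5 0.042
15 [462.9 150.8] 101.4 0.07
[461.92433029 150.63984012 307.98385179]
```

View pics/w5.png

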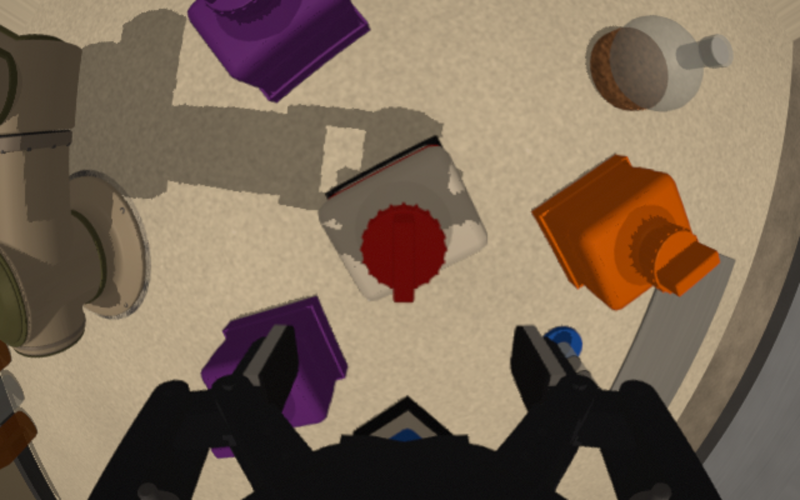

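The wrist view shows the cap turned 62° and the cylinder upright. The height fit favours +5 to +10 mm. I'll back off and compare the fixed cameras with the start.

{"method": "send_rows", "body": {"targets": [[[0, 0, 0], [-0.047, -0.02, -0.01], 0], [[0, 0, 0], [-0.047, -0.02, 0], 0], [[0, 0, 0], [-0.047, -0.02, 0], 0], [[0, 0, 0], [-0.047, -0.02, 0], 0], [[0, 0, 0], [-0.047, -0.02, 0], 0], [[0, 0, 0], [-0.047, -0.02, 0], 0], [[0, 0, 0], [-0.047, -0.02, 0], 0], [[0, 0, 0], [0, 0, 0], 0]]}}

```text
time_s: 10.58
position: [394.2, -203.0, 316.4]
eef_rot: [[-0.208, 0.978, -0.003], [0.978, 0.208, 0.002], [0.003, -0.002, -1.0]]
contact_force: [-0.0, 1.0, 0.5]
grip_width: 0.998
```

```bash
python3 - <<'E'
from fit import *
a=cv2.imread("pics/side.png");ims=[]
for n in("top","side"):
    p=arm.grab_frame(n)
    hsv=cv2.cvtColor(p["image"],cv2.COLOR_RGB2HSV)
    m=((hsv[...,0]<6)|(hsv[...,0]>174))&(hsv[...,1]>150)&(hsv[...,2]>50)
    k,l,s,ce=cv2.connectedComponentsWithStats(m.astype(np.uint8))
    for i in range(1,k):
        if s[i,4]>60: print(n,s[i],ce[i])
    X=np.array([[463,150,z] for z in(182.,192.)]);print(n,"expected shift/10mm",np.diff(project(p,X,False),axis=0))
    c=(240,190,315,270) if n=="top" else (310,125,385,205)
    ims.append(cv2.resize(p["image"][c[1]:c[3],c[0]:c[2],::-1],(375,400),interpolation=cv2.INTER_CUBIC))
    for l in("cylinder_mid","rinse_grip"): print(n,l,[(round(r["score"],2),np.round(r["extent"])) for r in arm.search_frame(p,l)[:2]])
cv2.imwrite("pics/d.png",cv2.convertScaleAbs(np.hstack(ims),alpha=1.5))
E
```

```text
top [261 214  29  28 608] [275.36184211 227.49835526]
top expected shift/10mm [[-0.48158338 -0.11439497]]
top cylinder_mid [(0.75, array([341., 121.,  30.,  47.]))]
top rinse_grip [(0.59, array([435., 191.,  29.,  27.]))]
side [337 130  24  28 445] [348.99775281 144.65842697]
side expected shift/10mm [[ 0.26810615 -1.79462036]]
side cylinder_mid [(0.56, array([358., 272.,  29.,  30.])), (0.46, array([350., 142.,  23.,  25.]))]
side rinse_grip []
```

View pics/d.png

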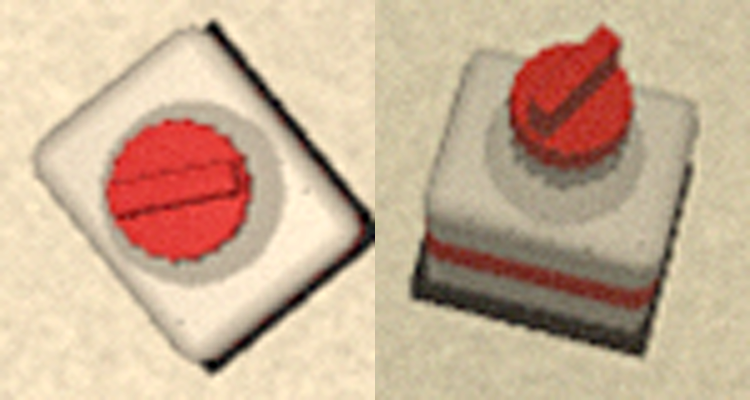

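Both fixed views agree. The cap moved (−0.54, −0.10) px in the top view, against (−0.48, −0.11) expected for a 10 mm rise. The disc rose about 2 px in the side view, against 1.8 expected. The cap is open, so I'll hand in.

```bash
python3 -c "
from bench import arm
print(arm.close_job())"
```

```text
the job is handed in; nothing more can be done
None
```

The red cap on the waste jug is open, and I handed the job in at about 11 s of robot time. The hand-in reports no verdict.

**What I did:** I gripped the bar and pressed the cap to its hard stop, reaching about 25 N. I turned it 62° anticlockwise while it stayed pressed, then let go and backed well away.

**Last checks:**
- **Turn:** the wrist-camera fit puts the bar at 102°, against 40° at the start.
- **Height:** the top and side views both show a shift that matches a rise of about 10 mm from the locked position. The wrist-camera height fit was less clear, with its best match between +5 and +10 mm.
- **Other items:** the cylinder is standing where it was. The blue cap is unmoved in the top view. In the last side picture the network did not report the blue cap. The arm never came near it.
- **Contact:** the arm touches nothing, and the force reads about 0.

**What went wrong on the way:** the gripper stalled at 24% open because its tips were still bearing on the disc. The bar was already free, so I lifted straight up. The fingers then opened fully, and the cap had sprung up when I next checked.

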